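# Empty the shoe-care tray into the round box

### The arm

A 6-joint arm with a two-finger parallel gripper is mounted at the origin on the work surface. World frame = base frame: x ahead of the robot, y to its left, z up, the work surface at z = 0. Lengths are in m, angles in rad, forces in N, time in s.
With the tool pointing down it reaches from about 0.375 to 0.975 m from the base axis. Payload 3.8 kg.
Tool frame: the origin (TCP) lies midway between the tips of the shut fingers; the grasp point (between the pads) lies 19 mm behind it; x points along the fingers, z is the direction in which the jaws open and shut, and the axes are right-handed (so a half turn about x gives the same grasp; the last joint's range is limited). The gripper opens to 85 mm and grips with 20 to 120 N. Pads are 22 mm wide; open, the fingers measure 114 mm over their backs; the gripper's body (76 mm by 85 mm) begins 54 mm behind the grasp point. The pads swing forward as they close: fully open they stand 13 mm farther back than shut.
Start: joints at [-1.2, 0.264, 1.604, -0, 1.274, -0.037], TCP at [0.268, -0.62, 0.231] pointing down, gripper open.
Joint ranges: [-2.63, 2.63], [-0.94, 2.18], [0.31, 2.57], [-1.31, 4.45], [0, 2.66], [-2.55, 2.55]. Speed limits (rad/s): [2.57, 2.57, 3.14, 3.14, 3.14, 3.14].

### API

Orientations are given as a rotation vector (axis times angle).
In Python, from workcell import * gives the robot as it stands. The module is installed in compiled form; this text tells all that it offers.
- The arm moves only by the tool carry_out, never from a script. Its arguments are lists of equal length, an entry for each row: "offset": the shift along the tool's x, y, z in cm, a list of three; "delta_rot": the turn, a rotation vector about the tool's x, y, z in degrees, a list of three. A call has exactly 5 rows; each row shifts and turns the commanded pose from where the row before left it, along the tool's axes as they then stand; what a row does not reach is not made up. A row lasts 1/12 s, in which the tool goes at most 41.7 mm and 7.16 degrees, less where a joint would pass 70% of its speed; a pose out of reach is approached as far as the arm can. A call is refused whole if a number of a shift passes 4.17 or a number of a turn 7.16, either way. A call with a gripper value outside its range is refused whole. "fingers" is the opening, from -1 (shut) to 1 (fully open), set as the call begins (left out, the last holds). The fingers move at their own pace and stop on an object; "newtons" is the grip in N (left out, the last holds). Time passes only in rows, so rows that do not move let the fingers close, or fill a call up. It gives the time, the measured TCP pose, the force and the opening at its end, in the units of the state.
- read_state(): the state, without advancing time (a new reading comes with each control period).
- read_camera(name): name is "scene" or "top" or "wrist"; returns (picture, depth): 480x640x3 uint8, red, green, blue; 480x640 float32, m along the optical axis (not along the pixel's ray), 0 where there is no reading.
- get_calibration(name): a dict with "fx", "fy", "cx", "cy" (pixels), "R" (3x3) and "t" (3): a world point X has camera coordinates R X + t; the wrist camera has in their place "mount" (4x4, takes a point from camera to tool coordinates, whose origin is the TCP and whose axes are the tool frame's). Camera axes: x right, y down, z forward; pixel columns grow to the right and rows downward; lengths in m; the calibration is good to about 2 mm. A picture is of the moment at which its call begins: read the wrist's pose just before it. get_calibration takes no time and is no camera call.
- finish_job(): hands the job in, once; it reports no verdict.
The state is a dict: "time": time; "q": joint angles; "joint_vel": joint speeds; "joint_torque": joint torques, N m; "tool_pos": TCP position; "tcp_rot": TCP orientation; "wrist_force": force on the tool from outside, world axes, zero at the start; "torque": the same for the moment, N m; "width": opening from 0.0 (shut) to 1.0 (fully open).
Only numpy, scipy, OpenCV 4.12 (cv2) and the standard library are available. Lean on these libraries where they do the work, as an engineer would, in place of code of your own. Each camera call takes 0.05 s, during which the arm holds its last target. There are 200 camera calls.

### The job

Pick up the small wooden tray by its upright board handle and tip its four loose knobs over its sloping lip into the open round box, so that all four end up inside. Then stand the empty tray upright and wholly on the round cork mat, without dropping it, and last of all swing the box's lid fully shut. Leave everything else where it is.

Things in the scene. Friction and masses are not known exactly. Their poses are not given: they have to be found in the camera images.
- tray: beech shoe-care tray, open on top, loose, about 0.3 kg empty. Origin on its underside, z up; it spans x -85..+75, y -50..+50 mm. Floor 5 mm thick; walls 4 mm thick, 40 mm high, along both sides and the back (+x). A 12 mm partition at y = 0, 40 mm high, runs its whole length and makes two 40 mm channels; both pour over the lip at the -x end. Board handle: see tray_grip
- tray_grip (a point): point on the tray's upright board handle, at tray (5, 0, 88) mm; axes as the tray's. The handle is the raised middle of the partition: x -25..+35 mm, 12 mm thick, top edge 105 mm above the tray's underside, flat faces towards +-y, to be pinched across its thickness. It stands over the centre of mass
- tray_lip (a point): middle of the pouring lip's edge, at tray (-85, 0, 20) mm; axes as the tray's. The -x end has no wall: there the floor ramps up from 5 mm at x = -50 mm to about 20 mm at the edge
- box: round horn box, fixed to the bench: outside diameter 140 mm (145 mm at the foot), inside diameter 132 mm, inner floor at 5 mm, rim at 74 mm, open on top while the lid is swung away. Origin: centre of its underside; z up; the lid's pivot post stands at its +x side
- lid (a joint): angle of the box's swivel lid (rad): 0 = shut, centred over the box, at a firm stop; larger = open, up to 3.0. It turns level about the pivot at lid_hinge, counter-clockwise seen from above as it opens, and stays where left (light friction, under 1 N at the knob). A disc 146 mm across, underside 75 mm and top face 81 mm above the bench
- lid_hinge (a point): point on the lid's vertical pivot axis, at box (88, 0, 75) mm; axes as the box's
- lid_grip (a point): point on the lid's round grip knob (20 mm across, 24 mm tall, standing up at the lid's centre from 81 to 105 mm above the bench), 93 mm above the bench and 88 mm from the pivot axis; moves with the lid
- mat: round cork mat, 260 mm across, 4 mm thick, fixed to the bench. Origin: centre of its underside
- knob1: loose turned ebonised knob for a shoe tree, mushroom-like, 30 mm across and 30 mm tall, 20 mm foot, 20 g; starts standing in the tray, two in each channel. Origin: its centre
- knob2: loose turned ebonised knob for a shoe tree, mushroom-like, 30 mm across and 30 mm tall, 20 mm foot, 20 g; starts standing in the tray, two in each channel. Origin: its centre
- knob3: loose turned ebonised knob for a shoe tree, mushroom-like, 30 mm across and 30 mm tall, 20 mm foot, 20 g; starts standing in the tray, two in each channel. Origin: its centre
- knob4: loose turned ebonised knob for a shoe tree, mushroom-like, 30 mm across and 30 mm tall, 20 mm foot, 20 g; starts standing in the tray, two in each channel. Origin: its centre
- shoehorn: flat pewter shoehorn, 225 x 40 x 5 mm; bystander. Origin: underside near the middle; leave it alone
- cat: heavy iron doorstop shaped like a sitting cat, 60 x 100 mm foot, 175 mm high; bystander. Origin: centre of underside; leave it alone
- brush: wooden shoe brush, 150 x 46 x 38 mm, bristles down; bystander. Origin: centre of underside; leave it alone
- tin: closed round polish tin, 75 mm across, 24 mm high; bystander. Origin: centre of underside; leave it alone
Not all that is in view belongs to the job. Leave any blue, orange or purple look-alike of the box alone.

How it is judged:
By the outcome, as a careful person would: the job done as asked, in the order asked, and still so for the second after the job is handed in, with the robot touching nothing.
It also fails if it takes over 72 s, if anything falls off the work surface, if the arm or the gripper's body presses on something with over 40 N, if the wrist force passes 120 N, or if a joint passes its speed limit or range.

## Working session

There is one attempt and no reset: what is moved stays moved. The work goes in short steps, Python scripts to look and compute and a tool call to move; the robot and the scene stay as the last step left them, time stands still between calls to the robot, and variables do not carry over. Pictures are saved under pics/ and viewed, about 8 in all and at most 12, crops included, and the job is handed in when it is done.

Besides the shell and the picture viewer there is one more tool, called after "Call:" as a command line: name --argument value ..., lists and objects as JSON in quotes. carry_out: Moves the arm, as the interface text tells. Its arguments: {"type":"object","properties":{"offset":{"type":"array"},"delta_rot":{"type":"array"},"fingers":{"type":"number"},"newtons":{"type":"number"}},"required":["offset","delta_rot"]}

```bash
mkdir -p pics; ls; python3 - <<'E'
from workcell import *
import cv2,numpy as np
s=read_state();print(s)
for n in("scene","top"):
    p,d=read_camera(n);c=get_calibration(n);print(n,c)
    cv2.imwrite(f"pics/{n}0.png",p[:,:,::-1]);np.save(f"pics/{n}0.npy",d);np.save(f"pics/{n}0rgb.npy",p)
print(get_calibration("wrist"))
E
```

```text
pics
{'time': 0.0, 'q': array([-1.19990226e+00,  2.64757146e-01,  1.60539692e+00,  5.40017846e-06,
        1.27370363e+00, -3.68979043e-02]), 'joint_vel': array([ 2.53055526e-03, -1.27358787e-03,  8.32592549e-05, -6.97943324e-04,
       -1.01081865e-03,  1.29504762e-04]), 'joint_torque': array([ 1.38074720e-03, -5.15103471e+01, -3.67312825e+01, -1.22977403e-04,
        1.28160033e-02,  3.08977940e-05]), 'tool_pos': array([ 0.26742515, -0.61895471,  0.22994697]), 'tcp_rot': array([ 0.90511457,  1.37684692, -0.90294646]), 'wrist_force': array([-0.2033305 ,  0.19018867, -0.00903158]), 'torque': array([-0.02238598, -0.00548867,  0.04041277]), 'width': 1.0019774687222736}
scene {'fx': 488.7018132663239, 'fy': 488.7018132663239, 'cx': 326.1598938998302, 'cy': 243.34113666248217, 'R': array([[-0.78472314,  0.61939371, -0.02368623],
       [ 0.34900677,  0.40993842, -0.84270088],
       [-0.51225372, -0.66955353, -0.53786076]]), 't': array([ 0.41054606, -0.07632628,  1.50161189])}
top {'fx': 472.4053055977013, 'fy': 472.4053055977013, 'cx': 320.2562678586913, 'cy': 238.5397045677639, 'R': array([[-0.02796783, -0.99945423,  0.01757964],
       [-0.9971941 ,  0.02667429, -0.06994572],
       [ 0.06943862, -0.01948654, -0.99739589]]), 't': array([-0.09123135,  0.49239726,  1.10602343])}
{'fx': 424.99323614728036, 'fy': 424.99323614728036, 'cx': 316.7717208235868, 'cy': 245.97422300814833, 'mount': array([[-2.21014243e-04, -3.05868694e-01,  9.52073680e-01,
        -1.41780397e-01],
       [ 9.43961691e-04, -9.52073343e-01, -3.05868367e-01,
         7.79686266e-02],
       [ 9.99999530e-01,  8.31119816e-04,  4.99150100e-04,
         1.55104735e-04],
       [ 0.00000000e+00,  0.00000000e+00,  0.00000000e+00,
         1.00000000e+00]])}
```

View pics/top0.png

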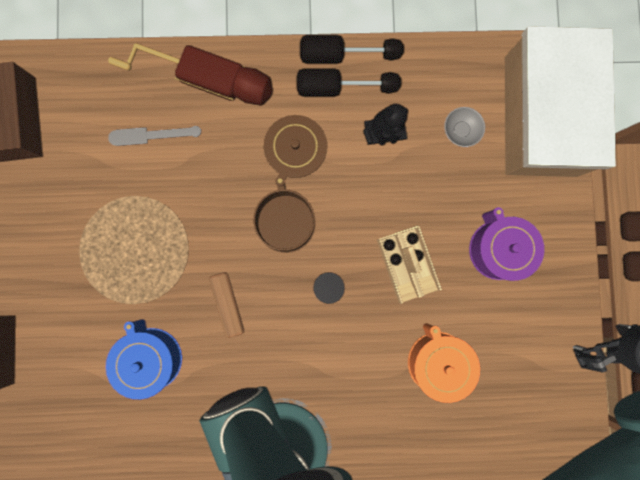

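View pics/scene0.png

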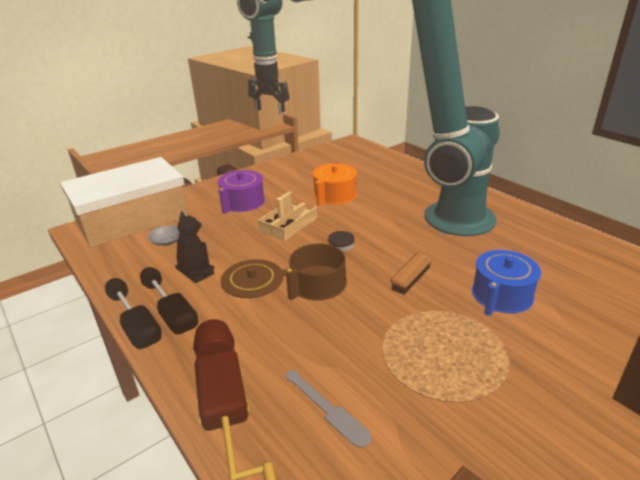

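```bash
cat > h.py <<'E'
import numpy as np,cv2
from scipy.spatial.transform import Rotation as Rn
def cloud(d,c,R=None,t=None):
    v,u=np.indices(d.shape)
    X=np.stack([(u-c["cx"])/c["fx"]*d,(v-c["cy"])/c["fy"]*d,d],-1)
    return (X-(c["t"] if t is None else t))@(c["R"] if R is None else R)
def ray(u,v,z,c):
    C=-c["R"].T@c["t"];r=c["R"].T@np.array([(u-c["cx"])/c["fx"],(v-c["cy"])/c["fy"],1])
    return C+r*(z-C[2])/r[2]
E
python3 - <<'E'
from h import *
from workcell import *
c=get_calibration("top");p=np.load("pics/top0rgb.npy");d=np.load("pics/top0.npy")
W=cloud(d,c)
def reg(u0,u1,v0,v1,z0,z1):
    m=np.zeros(d.shape,bool);m[v0:v1,u0:u1]=1
    return m&(W[...,2]>z0)&(W[...,2]<z1)&(d>0)
for n,r in dict(lid=(255,335,105,176,.07,.09),rim=(245,325,192,262,.055,.095)).items():
    m=reg(*r);P=W[m];(x,y),rad=cv2.minEnclosingCircle(P[:,:2].astype(np.float32));print(n,m.sum(),x,y,rad,np.median(P[:,2]))
    m2,_=cv2.findContours(m.astype(np.uint8),0,1);k=max(m2,key=len);e=cv2.fitEllipse(k);print(e)
hsv=cv2.cvtColor(p,cv2.COLOR_RGB2HSV)
# mat: texture/brightness
print("tab z",np.median(W[300:330,260:300,2]))
print("mat z",np.median(W[230:270,110:160,2]), hsv[249,134],hsv[320,60])
tr=reg(370,450,215,315,.015,.12)
for a,b in((.015,.045),(.045,.12),(.03,.05),(.09,.12)):
    m=reg(370,450,215,315,a,b);P=W[m][:,:2];r=cv2.minAreaRect(P.astype(np.float32)*1000);print(a,m.sum(),P.mean(0),r)
cr=np.hstack([p[205:315,370:455]]);cr=cv2.resize(cr[:,:,::-1],None,fx=5,fy=5,interpolation=2)
cv2.imwrite("pics/tray.png",cr)
print(ray(281,184,.081,c),ray(295,146,.105,c),ray(284,221,.074,c))
S=hsv[190:310,70:200].astype(int);print(S[0,0],S[60,60])
E
```

```text
lid 3049 0.6963968873023987 -0.05179006978869438 0.07582997530698776 0.08091704454657768
((295.1109313964844, 145.6939239501953), (61.526058197021484, 63.19589614868164), 78.04951477050781)
rim 402 0.5315290689468384 -0.022095313295722008 0.07000838965177536 0.07192421989848935
((284.0054016113281, 220.0897674560547), (58.598880767822266, 59.539329528808594), 87.28485870361328)
tab z -0.000964791373511979
mat z 0.0031503879001050115 [ 16 102 185] [ 14 120 159]
0.015 1494 [ 0.4300026  -0.31060192] ((423.3906555175781, -312.253173828125), (160.59786987304688, 101.02641296386719), 17.056838989257812)
0.045 275 [ 0.43281138 -0.3063204 ] ((433.3345031738281, -308.6661071777344), (59.427734375, 13.062821388244629), 17.38230323791504)
0.03 905 [ 0.43626935 -0.30834342] ((423.82525634765625, -312.1473388671875), (159.71469116210938, 101.01604461669922), 17.081340789794922)
0.09 172 [ 0.43343057 -0.30791689] ((433.3345031738281, -308.6661071777344), (59.427734375, 13.062821388244629), 17.38230323791504)
[ 0.61126805 -0.01816092  0.081     ] [ 0.69133897 -0.05259564  0.105     ] [ 0.52780018 -0.02263682  0.074     ]
[ 14 123 158] [ 16  98 180]
```

View pics/tray.png

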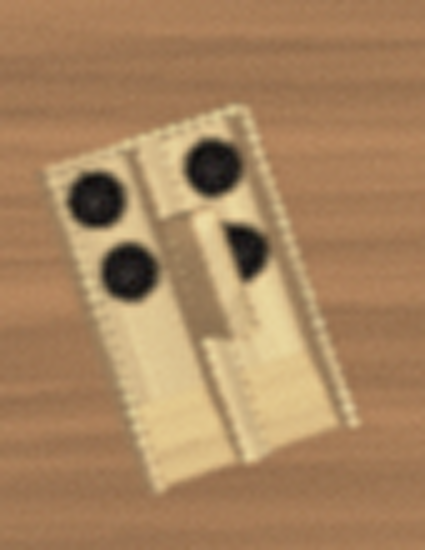

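```bash
cat >> h.py <<'E'
def pose(s): return np.array(s["tool_pos"]),Rn.from_rotvec(s["tcp_rot"])
def down(yaw,sign=1,tilt=0):
    "tool x down; tool z = sign*tray y; tray at yaw (rad), lip lowered by tilt (rad)"
    M=Rn.from_euler("zy",[yaw,-tilt]).as_matrix()
    x=-M[:,2];z=sign*M[:,1];return Rn.from_matrix(np.stack([x,np.cross(z,x),z],1))
def plan(p0,R0,p1,R1,rows):
    dr=(R0.inv()*R1).as_rotvec();p=p0;out=[];trn=[]
    print("dist mm",np.linalg.norm(p1-p0)*1e3,"rot deg",np.degrees(dr),"rows min",np.linalg.norm(p1-p0)/.0417,np.degrees(np.linalg.norm(dr))/7.16)
    for i in range(rows):
        Rc=R0*Rn.from_rotvec(dr*i/rows)
        out.append(np.round(Rc.inv().apply((p1-p0)/rows)*100,2).tolist())
    for k in range(0,rows,5): print(out[k:k+5])
    print("turn/row",np.round(np.degrees(dr/rows),2).tolist())
E
python3 - <<'E'
from h import *
from workcell import *
s=read_state();p,R=pose(s);print(np.round(R.as_matrix(),3))
for sg in(1,-1):
    T=down(np.radians(17.2),sg);print(sg,np.degrees((R.inv()*T).as_rotvec()))
    plan(p,R,np.array([.4333,-.3087,.16]),T,10)
E
```

```text
[[-0.001  0.918  0.397]
 [ 0.002  0.397 -0.918]
 [-1.     0.    -0.002]]
1 [-1.73836150e+02 -1.94323823e-03 -1.78631236e-01]
dist mm 358.77418860725356 rot deg [-1.73836150e+02 -1.94323823e-03 -1.78631236e-01] rows min 8.60369756851927 24.278804764328346
[[0.71, 2.75, -2.19], [0.7, 3.28, -1.27], [0.7, 3.51, -0.23], [0.7, 3.42, 0.83], [0.7, 3.01, 1.81]]
[[0.7, 2.34, 2.63], [0.7, 1.44, 3.21], [0.7, 0.42, 3.49], [0.7, -0.65, 3.46], [0.7, -1.65, 3.11]]
turn/row [-17.38, -0.0, -0.02]
-1 [ 6.16375897e+00 -1.17638820e-01  1.27973280e-03]
dist mm 358.77418860725356 rot deg [ 6.16375897e+00 -1.17638820e-01  1.27973280e-03] rows min 8.60369756851927 0.8610169837586532
[[0.71, 2.75, -2.19], [0.7, 2.73, -2.22], [0.7, 2.71, -2.25], [0.7, 2.68, -2.28], [0.7, 2.66, -2.31]]
[[0.7, 2.63, -2.34], [0.7, 2.61, -2.36], [0.7, 2.58, -2.39], [0.7, 2.55, -2.42], [0.7, 2.53, -2.45]]
turn/row [0.62, -0.01, 0.0]
```

Call:
carry_out --offset '[[0.7,2.75,-2.2],[0.7,2.73,-2.22],[0.7,2.71,-2.25],[0.7,2.68,-2.28],[0.7,2.66,-2.31]]' --delta_rot '[[0.62,0,0],[0.62,0,0],[0.62,0,0],[0.62,0,0],[0.62,0,0]]' --fingers 1 --newtons 60

```text
time: 0.52
tool_pos: [0.3508, -0.4626, 0.1953]
tcp_rot: [0.946, 1.357, -0.945]
wrist_force: [1.2, 0.3, -0.4]
width: 1.003
```

Call:
carry_out --offset '[[0.7,2.63,-2.34],[0.7,2.61,-2.36],[0.7,2.58,-2.39],[0.7,2.55,-2.42],[0.7,2.53,-2.45]]' --delta_rot '[[0.62,0,0],[0.62,0,0],[0.62,0,0],[0.62,0,0],[0.62,0,0]]'

```text
time: 0.93
tool_pos: [0.4338, -0.3074, 0.1606]
tcp_rot: [0.986, 1.336, -0.986]
wrist_force: [1.8, -0.4, 0.6]
width: 0.997
```

Call:
carry_out --offset '[[0,0,0],[0,0,0],[0,0,0],[0,0,0],[0,0,0]]' --delta_rot '[[0,0,0],[0,0,0],[0,0,0],[0,0,0],[0,0,0]]'

```text
time: 1.35
tool_pos: [0.4333, -0.3106, 0.1616]
tcp_rot: [0.987, 1.335, -0.987]
wrist_force: [-0.5, 0.2, 0.3]
width: 0.997
```

```bash
cat >> h.py <<'E'
def wcloud(read_state,read_camera,get_calibration):
    s=read_state();p,R=pose(s);im,d=read_camera("wrist");c=get_calibration("wrist")
    v,u=np.indices(d.shape);X=np.stack([(u-c["cx"])/c["fx"]*d,(v-c["cy"])/c["fy"]*d,d],-1)
    M=c["mount"];return im,d,R.apply((X@M[:3,:3].T+M[:3,3]).reshape(-1,3)).reshape(X.shape)+p
E
python3 - <<'E'
from h import *
from workcell import *
im,d,W=wcloud(read_state,read_camera,get_calibration)
cv2.imwrite("pics/w1.png",im[:,:,::-1])
near=(np.hypot(W[...,0]-.433,W[...,1]+.309)<.045)&(d>0)
for a,b in((.097,.112),(.05,.097)):
    m=near&(W[...,2]>a)&(W[...,2]<b);P=W[m];print(m.sum(),P.mean(0) if m.sum() else 0)
    if m.sum()>20: print(np.percentile(P,[1,50,99],axis=0),cv2.minAreaRect((P[:,:2]*1000).astype(np.float32)))
s=read_state();print(s["q"],s["tool_pos"])
E
```

```text
2603 [ 0.43468075 -0.30817763  0.10352535]
[[ 0.40506447 -0.32057892  0.0993277 ]
 [ 0.43526074 -0.30807768  0.10370136]
 [ 0.46128926 -0.29642663  0.10538938]] ((432.6484680175781, -308.7471008300781), (59.39011764526367, 12.02214241027832), 17.060550689697266)
376 [ 0.46050354 -0.30021896  0.07588459]
[[ 0.45652909 -0.30653583  0.05051591]
 [ 0.46071989 -0.30009457  0.0769872 ]
 [ 0.46186656 -0.29526631  0.09669272]] ((459.6223449707031, -300.4140625), (3.3558266162872314, 11.96768569946289), 17.946563720703125)
[-6.68527820e-01  5.10765834e-02  1.98212779e+00 -2.57826069e-04
  1.10777052e+00  6.04659287e-01] [ 0.43323058 -0.31056358  0.16159499]
```

View pics/w1.png

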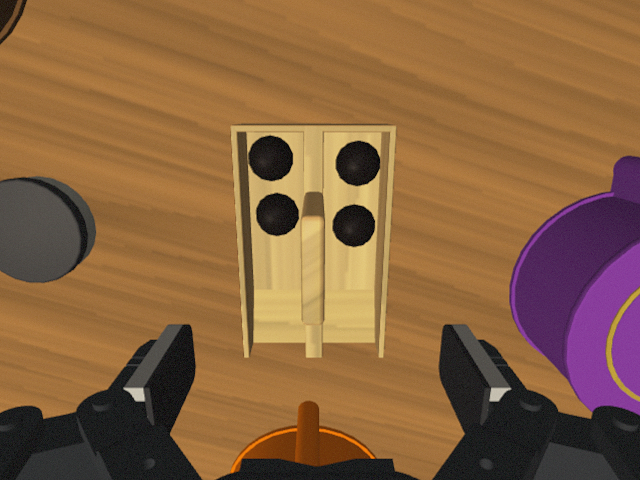

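Call:
carry_out --offset '[[3,0,-0.2],[3,0,0],[2,0,0],[1.2,0,0],[0,0,0]]' --delta_rot '[[0,0,0],[0,0,0],[0,0,0],[0,0,0],[0,0,0]]'

```text
time: 1.82
tool_pos: [0.4306, -0.3065, 0.0663]
tcp_rot: [0.988, 1.342, -0.988]
wrist_force: [-0.8, 1.0, -0.1]
width: 1.0
```

Call:
carry_out --offset '[[0,0,0],[0,0,0],[0,0,0],[0,0,0],[0,0,0]]' --delta_rot '[[0,0,0],[0,0,0],[0,0,0],[0,0,0],[0,0,0]]' --fingers -1 --newtons 60

```text
time: 2.23
tool_pos: [0.4338, -0.3079, 0.0706]
tcp_rot: [0.985, 1.334, -0.985]
wrist_force: [0.6, 0.0, -0.0]
width: 0.299
```

Call:
carry_out --offset '[[0,0,0],[0,0,0],[0,0,0],[0,0,0],[0,0,0]]' --delta_rot '[[0,0,0],[0,0,0],[0,0,0],[0,0,0],[0,0,0]]'

```text
time: 2.65
tool_pos: [0.4336, -0.3079, 0.07]
tcp_rot: [0.985, 1.335, -0.986]
wrist_force: [-0.2, -1.7, 4.2]
width: 0.136
```

Call:
carry_out --offset '[[0,0,0],[0,0,0],[0,0,0],[0,0,0],[0,0,0]]' --delta_rot '[[0,0,0],[0,0,0],[0,0,0],[0,0,0],[0,0,0]]'

```text
time: 3.07
tool_pos: [0.4336, -0.3079, 0.07]
tcp_rot: [0.985, 1.335, -0.986]
wrist_force: [0.3, -1.9, 4.8]
width: 0.129
```

```bash
python3 -c "
from workcell import *
s=read_state();print(s['q'],s['tool_pos'],s['width'],s['wrist_force'])"
```

```text
[-6.64186788e-01  1.52970404e-01  2.05974972e+00 -7.89417476e-05
  9.27332494e-01  6.07077235e-01] [ 0.43361843 -0.30785745  0.06999526] 0.12927979345518117 [ 0.34174775 -1.87090133  4.78087119]
```

Call:
carry_out --offset '[[-1,0,0],[-2,0,0],[-3,0,0],[-3,0,0],[-3,0,0]]' --delta_rot '[[0,0,0],[0,0,0],[0,0,0],[0,0,0],[0,0,0]]'

```text
time: 3.48
tool_pos: [0.4312, -0.3057, 0.1884]
tcp_rot: [0.987, 1.342, -0.986]
wrist_force: [1.4, -0.5, -4.7]
width: 0.136
```

Call:
carry_out --offset '[[-3,0,0],[-3,0,0],[-2,0,0],[0,0,0],[0,0,0]]' --delta_rot '[[0,0,0],[0,0,0],[0,0,3],[0,0,3],[0,0,3]]'

```text
time: 3.9
tool_pos: [0.4332, -0.3069, 0.2705]
tcp_rot: [1.074, 1.237, -0.864]
wrist_force: [-0.2, 0.0, -4.7]
width: 0.134
```

Call:
carry_out --offset '[[0,0,0],[0,0,0],[0,0,0],[0,0,0],[0,0,0]]' --delta_rot '[[0,0,3],[0,0,0],[0,0,0],[0,0,0],[0,0,0]]'

```text
time: 4.32
tool_pos: [0.433, -0.3069, 0.2687]
tcp_rot: [1.101, 1.207, -0.827]
wrist_force: [-0.6, -0.2, -4.1]
width: 0.133
```

```bash
cat >> h.py <<'E'
a_,b_,off=.5064,.5667,.025
P_={"e":.25}
C_=np.array([[0,0,-1.],[0,1,0],[1,0,0]])  # refined in fit
def fk(q,e=None):
    e=P_["e"] if e is None else e
    R=Rn.from_euler("ZYZYZ",[q[0],q[1]+q[2],q[3],q[4],q[5]]);f=R.as_matrix()[:,2]
    B=Rn.from_euler("z",q[0])
    w=B.apply([a_*np.sin(q[1])+b_*np.sin(q[1]+q[2]),off,a_*np.cos(q[1])+b_*np.cos(q[1]+q[2])+e-.0915])
    return w+e*f,R
E
python3 - <<'E'
from h import *
from workcell import *
s=read_state();p,R=pose(s);q=s["q"];print(q,p,s["width"],s["wrist_force"])
for e in(.15,.2,.25,.3):
    pp,RR=fk(q,e);print(e,(pp-p)*1000)
print(np.round((RR.inv()*R).as_matrix(),3))
E
```

```text
[-0.78420395 -0.10826676  1.94826041  0.19690782  1.21083656  0.42537887] [ 0.43301883 -0.3068871   0.26866028] 0.1329113050095068 [-0.6101707  -0.19281653 -4.0965225 ]Traceback (most recent call last):
  File "<stdin>", line 5, in <module>
  File "h.py", line 32, in fk
    R=Rn.from_euler("ZYZYZ",[q[0],q[1]+q[2],q[3],q[4],q[5]]);f=R.as_matrix()[:,2]
  File "scipy/spatial/transform/_rotation.pyx", line 1413, in scipy.spatial.transform._rotation.Rotation.from_euler
ValueError: Expected axis specification to be a non-empty string of upto 3 characters, got ZYZYZ
```

```bash
sed -i 's/R=Rn.from_euler("ZYZYZ".*$/R=Rn.from_euler("ZYZ",[q[0],q[1]+q[2],q[3]])*Rn.from_euler("YZ",[q[4],q[5]]);f=R.as_matrix()[:,2]/' h.py
python3 - <<'E'
from h import *
from workcell import *
from scipy.optimize import least_squares
s=read_state();p,R=pose(s);q=s["q"]
r=least_squares(lambda e:fk(q,e[0])[0]-p,[.2]);e=r.x[0];print(e,r.fun*1000)
C=(fk(q)[1].inv()*R);print(np.round(C.as_matrix(),3))
lo=np.array([-2.63,-.94,.31,-1.31,0,-2.55]);hi=np.array([2.63,2.18,2.57,4.45,2.66,2.55])
box=np.array([.5305,-.0222])
for yaw in(50,65,80):
  q0=q.copy()
  for th in(0,20,40,60,75):
    t=np.radians(th);T=down(np.radians(yaw),-1,t);M=Rn.from_euler("zy",[np.radians(yaw),-t])
    lip=np.r_[box+.02*np.array([np.cos(np.radians(yaw)),np.sin(np.radians(yaw))]),.10]
    g=lip+M.apply([.09,0,.068]);tcp=g-M.apply([0,0,.019])
    f=lambda x:np.r_[(fk(x,e)[0]-tcp)*5,((fk(x,e)[1]*C).inv()*T).as_rotvec()]
    r=least_squares(f,np.clip(q0,lo+.01,hi-.01),bounds=(lo,hi));q0=r.x
    print(yaw,th,np.round(r.x,2),"err",round(np.abs(r.fun).max(),4),np.round(tcp,3))
E
```

```text
0.3440184604027574 [ 0.37898688 -1.18899862 -0.0299491 ]
[[ 0.  0. -1.]
 [ 0.  1.  0.]
 [ 1. -0.  0.]]
50 0 [0.06 0.2  1.84 0.   1.1  0.76] err 0.0 [0.601 0.062 0.149]
50 20 [ 0.08 -0.06  2.13 -0.04  0.73  0.8 ] err 0.0 [0.581 0.062 0.166]
50 40 [ 0.11 -0.28  2.41 -0.22  0.32  0.99] err 0.0 [0.556 0.062 0.175]
50 60 [ 0.16 -0.37  2.57 -1.31  0.15  2.11] err 0.0954 [0.53  0.062 0.175]
50 75 [ 0.22 -0.4   2.57 -1.31  0.23  2.15] err 0.2804 [0.511 0.062 0.169]
65 0 [0.09 0.15 1.89 0.   1.09 0.53] err 0.0 [0.577 0.077 0.149]
65 20 [ 0.12 -0.1   2.17 -0.06  0.72  0.59] err 0.0 [0.558 0.077 0.159]
65 40 [ 0.16 -0.3   2.45 -0.34  0.32  0.89] err 0.0 [0.537 0.077 0.162]
65 60 [ 0.25 -0.35  2.57 -1.31  0.24  1.91] err 0.1345 [0.516 0.077 0.157]
65 75 [ 0.31 -0.37  2.57 -1.31  0.32  1.95] err 0.3452 [0.501 0.077 0.149]
80 0 [0.11 0.11 1.95 0.   1.09 0.29] err 0.0 [0.55  0.086 0.149]
80 20 [ 0.15 -0.14  2.23 -0.08  0.71  0.37] err 0.0 [0.532 0.086 0.151]
80 40 [ 0.2  -0.33  2.5  -0.44  0.31  0.76] err 0.0 [0.514 0.086 0.148]
80 60 [ 0.33 -0.32  2.57 -1.31  0.32  1.71] err 0.1846 [0.499 0.086 0.138]
80 75 [ 0.39 -0.33  2.57 -1.31  0.4   1.76] err 0.4235 [0.491 0.086 0.128]
```

```bash
sed -i 's/from_euler("zy"/from_euler("ZY"/; s/"e":.25/"e":.344/' h.py
cat >> h.py <<'E'
from scipy.optimize import least_squares
lo=np.array([-2.63,-.94,.31,-1.31,0,-2.55]);hi=np.array([2.63,2.18,2.57,4.45,2.66,2.55])
C=Rn.from_matrix(C_)
def ik(tcp,T,q0):
    f=lambda x:np.r_[(fk(x)[0]-tcp)*5,((fk(x)[1]*C).inv()*T).as_rotvec()]
    r=least_squares(f,np.clip(q0,lo+.01,hi-.01),bounds=(lo,hi));return r.x,np.abs(r.fun).max()
box=np.array([.5305,-.0222])
def pour(yaw,th,z=.10,back=.02,b=box):
    y,t=np.radians([yaw,th]);M=Rn.from_euler("ZY",[y,-t])
    lip=np.r_[b+back*np.array([np.cos(y),np.sin(y)]),z]
    return lip+M.apply([.09,0,.049]),down(y,-1,t)
E
python3 - <<'E'
from h import *
from workcell import *
q=read_state()["q"]
for yaw in(20,50,65,80):
  q0=q.copy()
  for th in(0,20,40,60,75):
    tcp,T=pour(yaw,th);q0,er=ik(tcp,T,q0)
    print(yaw,th,np.round(q0,2),"err",round(er,4),np.round(tcp,3))
E
```

```text
20 0 [-0.02  0.25  1.78 -0.    1.11  1.21] err 0.0 [0.634 0.015 0.149]
20 20 [-0.11 -0.    2.05  0.22  0.79  0.98] err 0.0 [0.613 0.008 0.177]
20 40 [-0.27 -0.21  2.31  0.76  0.57  0.4 ] err 0.0 [ 0.584 -0.003  0.195]
20 60 [-0.49 -0.28  2.55  1.56  0.7  -0.49] err 0.0 [ 0.552 -0.014  0.202]
20 75 [-0.72 -0.07  2.57  1.69  1.1  -0.86] err 0.113 [ 0.527 -0.024  0.2  ]
50 0 [0.06 0.2  1.84 0.   1.1  0.76] err 0.0 [0.601 0.062 0.149]
50 20 [-0.14  0.02  2.03  0.37  0.94  0.37] err 0.0 [0.587 0.045 0.177]
50 40 [-0.39 -0.06  2.19  0.84  0.96 -0.17] err 0.0 [0.567 0.022 0.195]
50 60 [-0.64  0.01  2.3   1.2   1.19 -0.66] err 0.0 [ 0.545 -0.005  0.202]
50 75 [-0.79  0.18  2.34  1.35  1.41 -0.95] err 0.0 [ 0.528 -0.025  0.2  ]
65 0 [0.09 0.15 1.89 0.   1.09 0.53] err 0.0 [0.577 0.077 0.149]
65 20 [-0.14  0.03  2.01  0.39  1.03  0.1 ] err 0.0 [0.568 0.057 0.177]
65 40 [-0.4   0.02  2.11  0.79  1.13 -0.36] err 0.0 [0.555 0.03  0.195]
65 60 [-0.63  0.15  2.16  1.05  1.36 -0.73] err 0.0 [ 0.54  -0.002  0.202]
65 75 [-0.75  0.31  2.16  1.17  1.55 -0.94] err 0.0 [ 0.529 -0.026  0.2  ]
80 0 [0.11 0.11 1.95 0.   1.09 0.29] err 0.0 [0.55  0.086 0.149]
80 20 [-0.15  0.05  2.    0.39  1.12 -0.15] err 0.0 [0.546 0.064 0.177]
80 40 [-0.4   0.1   2.02  0.71  1.29 -0.53] err 0.0 [0.54  0.034 0.195]
80 60 [-0.59  0.26  2.01  0.92  1.51 -0.8 ] err 0.0 [0.534 0.    0.202]
80 75 [-0.68  0.43  1.98  1.01  1.69 -0.95] err 0.0 [ 0.53  -0.026  0.2  ]
```

```bash
python3 - <<'E'
from h import *
from workcell import *
p,R=pose(read_state())
A=pour(75,16,.14,.035);plan(p,R,*A,15)
prev=A
for th,z,n in((24,.10,5),(34,.098,5),(44,.098,5),(54,.098,5),(64,.098,5)):
    B=pour(75,th,z,.035);plan(*prev,*B,n);prev=B
print(A[0],B[0])
E
```

```text
dist mm 412.6581828090658 rot deg [-56.12099946  13.88195384   3.69550082] rows min 9.895879683670643 8.090838839069882
[[0.7, 1.45, -2.23], [0.74, 1.59, -2.12], [0.78, 1.72, -2.0], [0.82, 1.85, -1.87], [0.85, 1.96, -1.73]]
[[0.89, 2.06, -1.59], [0.92, 2.16, -1.43], [0.95, 2.24, -1.27], [0.98, 2.32, -1.11], [1.01, 2.38, -0.94]]
[[1.03, 2.43, -0.77], [1.06, 2.47, -0.59], [1.07, 2.5, -0.41], [1.09, 2.52, -0.23], [1.1, 2.52, -0.05]]
turn/row [-3.74, 0.93, 0.25]
dist mm 32.365456989595984 rot deg [ 1.11409892e-14 -3.58103223e-15  8.00000000e+00] rows min 0.7761500477121338 1.1173184357541912
[[0.53, -0.37, 0.0], [0.52, -0.39, 0.0], [0.51, -0.4, 0.0], [0.49, -0.42, 0.0], [0.48, -0.43, 0.0]]
turn/row [0.0, -0.0, 1.6]
dist mm 16.874444078919705 rot deg [7.96148789e-16 5.97111592e-15 1.00000000e+01] rows min 0.4046629275520313 1.3966480446927367
[[-0.26, -0.21, -0.0], [-0.27, -0.2, -0.0], [-0.28, -0.2, -0.0], [-0.28, -0.19, -0.0], [-0.29, -0.18, -0.0]]
turn/row [0.0, 0.0, 2.0]
dist mm 17.862462630824602 rot deg [ 3.18459516e-15 -8.75763668e-15  1.00000000e+01] rows min 0.42835641800538615 1.396648044692737
[[-0.3, -0.2, 0.0], [-0.3, -0.19, 0.0], [-0.31, -0.18, 0.0], [-0.32, -0.17, 0.0], [-0.32, -0.15, 0.0]]
turn/row [0.0, -0.0, 2.0]
dist mm 17.862462630824638 rot deg [-1.75152734e-14  6.36919031e-15  1.00000000e+01] rows min 0.428356418005387 1.3966480446927376
[[-0.3, -0.2, -0.0], [-0.3, -0.19, -0.0], [-0.31, -0.18, -0.0], [-0.32, -0.17, -0.0], [-0.32, -0.15, -0.0]]
turn/row [-0.0, 0.0, 2.0]
dist mm 17.86246263082462 rot deg [ 6.36919031e-15 -4.77689273e-15  1.00000000e+01] rows min 0.4283564180053866 1.396648044692736
[[-0.3, -0.2, 0.0], [-0.3, -0.19, 0.0], [-0.31, -0.18, 0.0], [-0.32, -0.17, 0.0], [-0.32, -0.15, 0.0]]
turn/row [0.0, -0.0, 2.0]
[0.55845435 0.08212706 0.21190919] [0.53837133 0.00717621 0.20037165]
```

Call:
carry_out --offset '[[0.7,1.45,-2.2],[0.75,1.6,-2.1],[0.8,1.7,-2.0],[0.8,1.85,-1.87],[0.85,1.95,-1.73]]' --delta_rot '[[-3.74,0.93,0.25],[-3.74,0.93,0.25],[-3.74,0.93,0.25],[-3.74,0.93,0.25],[-3.74,0.93,0.25]]'

```text
time: 4.73
tool_pos: [0.4754, -0.1767, 0.2499]
tcp_rot: [0.882, 1.341, -0.545]
wrist_force: [0.1, 0.3, -4.0]
width: 0.131
```

Call:
carry_out --offset '[[0.9,2.05,-1.6],[0.9,2.15,-1.43],[0.95,2.25,-1.27],[1.0,2.32,-1.1],[1.0,2.38,-0.95]]' --delta_rot '[[-3.74,0.93,0.25],[-3.74,0.93,0.25],[-3.74,0.93,0.25],[-3.74,0.93,0.25],[-3.74,0.93,0.25]]'

```text
time: 5.15
tool_pos: [0.5171, -0.0469, 0.2311]
tcp_rot: [0.654, 1.443, -0.264]
wrist_force: [1.0, 0.4, -4.2]
width: 0.132
```

Call:
carry_out --offset '[[1.0,2.43,-0.77],[1.05,2.47,-0.6],[1.1,2.5,-0.4],[1.1,2.5,-0.23],[1.1,2.5,-0.05]]' --delta_rot '[[-3.74,0.93,0.25],[-3.74,0.93,0.25],[-3.74,0.93,0.25],[-3.74,0.93,0.25],[-3.74,0.93,0.25]]'

```text
time: 5.57
tool_pos: [0.5587, 0.0827, 0.2122]
tcp_rot: [0.417, 1.513, 0.017]
wrist_force: [0.1, -0.9, -5.3]
width: 0.131
```

Call:
carry_out --offset '[[0,0,0],[0,0,0],[0,0,0],[0,0,0],[0,0,0]]' --delta_rot '[[0,0,0],[0,0,0],[0,0,0],[0,0,0],[0,0,0]]'

```text
time: 5.98
tool_pos: [0.5582, 0.0801, 0.2127]
tcp_rot: [0.421, 1.512, 0.013]
wrist_force: [0.6, 0.6, -3.7]
width: 0.128
```

```bash
python3 - <<'E'
from h import *
from workcell import *
s=read_state();p,R=pose(s)
A=pour(75,16,.14,.035);print((p-A[0])*1000,np.degrees((R.inv()*A[1]).as_rotvec()),s["q"],s["width"])
plan(p,R,*pour(75,24,.1,.035),5)
a,d=read_camera("top");b,d=read_camera("scene")
cv2.imwrite("pics/p1.png",np.vstack([cv2.resize(a[130:330,180:420],(480,400)),cv2.resize(b[160:340,190:430],(480,360))])[:600,:,::-1])
E
```

```text
[-0.20489825 -2.06165565  0.83749617] [-0.06714773  0.10929292 -0.03915818] [-0.07030814  0.0180905   1.94317872  0.30249484  1.14156997  0.07159448] 0.12771901067990063
dist mm 32.55523865076186 rot deg [-0.05940805  0.11380219  7.96083848] rows min 0.7807011666849367 1.1119935044646065
[[0.56, -0.34, -0.01], [0.55, -0.36, -0.01], [0.54, -0.37, -0.01], [0.52, -0.39, -0.01], [0.51, -0.4, -0.01]]
turn/row [-0.01, 0.02, 1.59]
```

View pics/p1.png

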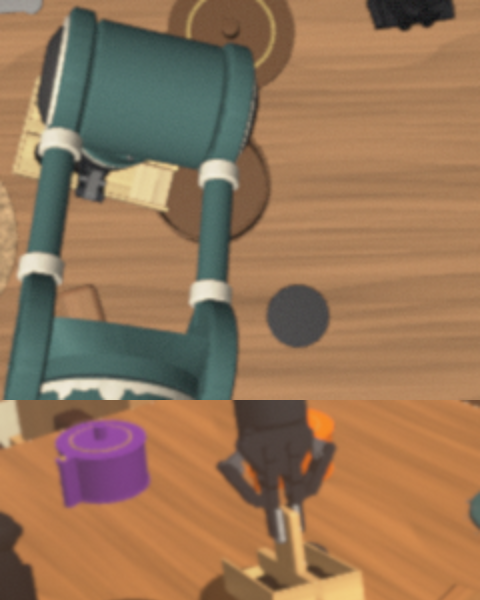

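Call:
carry_out --offset '[[0.55,-0.35,0],[0.55,-0.35,0],[0.55,-0.35,0],[0.5,-0.4,0],[0.5,-0.4,0]]' --delta_rot '[[0,0,1.6],[0,0,1.6],[0,0,1.6],[0,0,1.6],[0,0,1.6]]'

```text
time: 6.5
tool_pos: [0.5562, 0.0714, 0.1816]
tcp_rot: [0.527, 1.479, 0.124]
wrist_force: [-0.7, -0.0, -3.5]
width: 0.132
```

Call:
carry_out --offset '[[-0.26,-0.2,0],[-0.27,-0.2,0],[-0.28,-0.2,0],[-0.28,-0.2,0],[-0.29,-0.2,0]]' --delta_rot '[[0,0,2],[0,0,2],[0,0,2],[0,0,2],[0,0,2]]'

```text
time: 6.92
tool_pos: [0.5523, 0.0563, 0.1894]
tcp_rot: [0.655, 1.431, 0.26]
wrist_force: [1.5, -0.2, -3.8]
width: 0.132
```

Call:
carry_out --offset '[[-0.3,-0.2,0],[-0.3,-0.2,0],[-0.3,-0.2,0],[-0.3,-0.15,0],[-0.35,-0.15,0]]' --delta_rot '[[0,0,2],[0,0,2],[0,0,2],[0,0,2],[0,0,2]]'

```text
time: 7.33
tool_pos: [0.5482, 0.04, 0.196]
tcp_rot: [0.781, 1.375, 0.396]
wrist_force: [0.4, -0.2, -3.5]
width: 0.131
```

```bash
python3 - <<'E'
from h import *
from workcell import *
s=read_state();p,R=pose(s)
A=pour(75,44,.098,.035);print((p-A[0])*1000,np.degrees((R.inv()*A[1]).as_rotvec()),s["q"],s["width"],s["wrist_force"])
a,d=read_camera("wrist");b,d=read_camera("scene")
cv2.imwrite("pics/p2.png",np.vstack([cv2.resize(a,(400,300)),cv2.resize(b[170:320,220:420],(400,300))])[:,:,::-1])
E
```

```text
[ 0.68170108 -1.28124891  0.26106066] [ 0.05517185  0.23507537 -0.05734503] [-0.42739296  0.09885869  2.06029333  0.80573148  1.25890993 -0.5350223 ] 0.13102904554032832 [ 0.39696712 -0.16282356 -3.53996712]
```

View pics/p2.png

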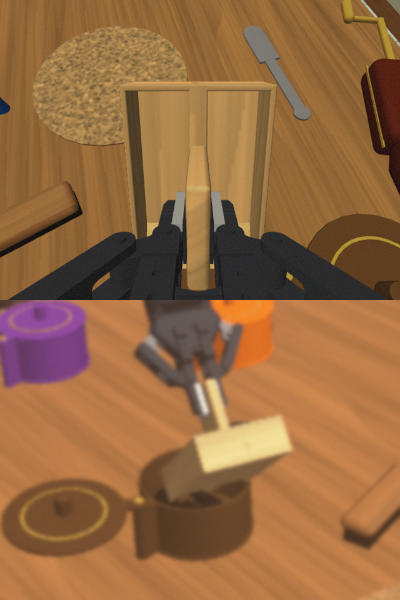

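Call:
carry_out --offset '[[-0.3,-0.2,0],[-0.3,-0.2,0],[-0.3,-0.2,0],[-0.3,-0.15,0],[-0.35,-0.15,0]]' --delta_rot '[[0,0,2],[0,0,2],[0,0,2],[0,0,2],[0,0,2]]'

```text
time: 7.85
tool_pos: [0.5437, 0.0237, 0.1996]
tcp_rot: [0.903, 1.312, 0.532]
wrist_force: [0.6, 0.2, -4.3]
width: 0.133
```

Call:
carry_out --offset '[[-0.3,-0.2,0],[-0.3,-0.2,0],[-0.3,-0.2,0],[-0.3,-0.15,0],[-0.35,-0.15,0]]' --delta_rot '[[0,0,2],[0,0,2],[0,0,2],[0,0,2],[0,0,2]]'

```text
time: 8.27
tool_pos: [0.5392, 0.0062, 0.1999]
tcp_rot: [1.023, 1.24, 0.667]
wrist_force: [-0.4, 0.0, -3.9]
width: 0.131
```

Call:
carry_out --offset '[[0,0,0],[0,0,0],[0,0,0],[0,0,0],[0,0,0]]' --delta_rot '[[0,0,0],[0,0,0],[0,0,0],[0,0,0],[0,0,0]]'

```text
time: 8.68
tool_pos: [0.5388, 0.0073, 0.2003]
tcp_rot: [1.023, 1.241, 0.668]
wrist_force: [0.0, 0.0, -3.3]
width: 0.127
```

```bash
python3 - <<'E'
from h import *
from workcell import *
s=read_state();p,R=pose(s)
print(p,s["q"],s["width"],s["wrist_force"])
a,d=read_camera("top");b,d=read_camera("scene")
cv2.imwrite("pics/p3.png",np.vstack([cv2.resize(a[150:290,200:400],(420,294)),cv2.resize(b[170:320,220:420],(400,300))[:,:].copy() if 0 else cv2.resize(b[170:320,220:430],(420,300))])[:,:,::-1])
E
```

```text
[0.5387839  0.00726889 0.20030877] [-0.61768232  0.2680971   2.06673926  1.0073902   1.49257713 -0.82700691] 0.12741799888123803 [ 4.31662033e-02  1.66603670e-03 -3.30052670e+00]
```

View pics/p3.png

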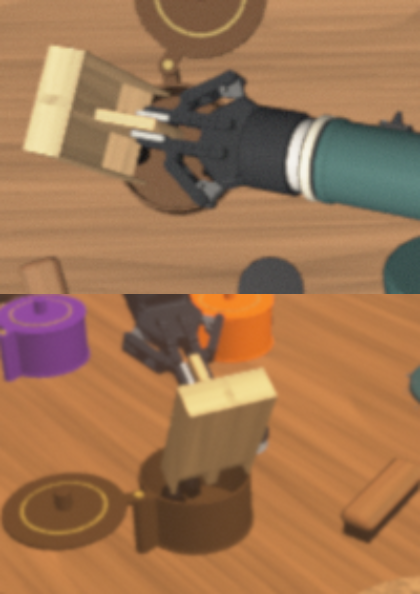

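```bash
python3 - <<'E'
from h import *
from workcell import *
p,R=pose(read_state())
plan(p,R,p+[0,0,.12],R,5)
plan(p,R,p+[.04,.16,.0],R,5)
c=get_calibration("top");im=np.load("pics/top0rgb.npy");hsv=cv2.cvtColor(im,cv2.COLOR_RGB2HSV)
g=cv2.medianBlur(hsv[...,2],7);m=((g>170)&(cv2.medianBlur(hsv[...,1],7)<112)).astype(np.uint8)
m[:,:70]=0;m[:,200:]=0;m[:185]=0;m[315:]=0
k,_=cv2.findContours(m,0,1);k=max(k,key=cv2.contourArea);(u,v),r=cv2.minEnclosingCircle(k);e=cv2.fitEllipse(k)
print(u,v,r,e,ray(e[0][0],e[0][1],.004,c),r*1.1/472)
E
```

```text
dist mm 120.0 rot deg [0. 0. 0.] rows min 2.8776978417266186 0.0
[[-1.05, 2.16, 0.01], [-1.05, 2.16, 0.01], [-1.05, 2.16, 0.01], [-1.05, 2.16, 0.01], [-1.05, 2.16, 0.01]]
turn/row [0.0, 0.0, 0.0]
dist mm 164.92422502470643 rot deg [0. 0. 0.] rows min 3.9550173866836076 0.0
[[2.96, 1.44, -0.06], [2.96, 1.44, -0.06], [2.96, 1.44, -0.06], [2.96, 1.44, -0.06], [2.96, 1.44, -0.06]]
turn/row [0.0, 0.0, 0.0]
133.1525421142578 249.20338439941406 55.00068664550781 ((133.2428436279297, 249.3977813720703), (104.233642578125, 108.64901733398438), 50.75779724121094) [0.47665156 0.34242368 0.004     ] 0.1281795663348699
```

Call:
carry_out --offset '[[-1,2.1,0],[-1.05,2.15,0],[-1.05,2.15,0],[-1.05,2.15,0],[-1.05,2.15,0]]' --delta_rot '[[0,0,0],[0,0,0],[0,0,0],[0,0,0],[0,0,0]]'

```text
time: 9.2
tool_pos: [0.5379, 0.0076, 0.3199]
tcp_rot: [1.024, 1.242, 0.669]
wrist_force: [0.4, -0.2, -3.2]
width: 0.133
```

Call:
carry_out --offset '[[2.9,1.4,0],[2.9,1.4,0],[2.9,1.4,0],[2.9,1.4,0],[2.9,1.4,0]]' --delta_rot '[[0,0,0],[0,0,0],[0,0,0],[0,0,0],[0,0,0]]'

```text
time: 9.62
tool_pos: [0.5798, 0.1643, 0.3183]
tcp_rot: [1.024, 1.241, 0.669]
wrist_force: [-0.3, -1.1, -3.9]
width: 0.131
```

```bash
python3 - <<'E'
from h import *
from workcell import *
s=read_state();p,R=pose(s)
print(p,s["q"],s["width"],s["wrist_force"])
a,d=read_camera("top");b,d=read_camera("scene")
cv2.imwrite("pics/p4.png",np.vstack([cv2.resize(a[150:290,180:380],(420,294)),cv2.resize(b[170:320,220:430],(420,300))])[:,:,::-1])
plan(p,R,np.array([.477,.342,.15]),down(np.radians(75),-1),15)
plan(p,R,np.array([.477,.342,.15]),down(np.radians(95),-1),15)
for y in(60,75,90,105,120): print(y,ik(np.array([.477,.342,.08]),down(np.radians(y),-1),s["q"]))
E
```

```text
[0.57977673 0.16425457 0.31834918] [-0.3175104   0.06204054  2.04869575  1.15089502  1.38708003 -0.51455664] 0.13100649447435112 [-0.27978721 -1.1128721  -3.89674254]
dist mm 265.5144875283795 rot deg [ 2.14096581e-02  6.40764239e-02 -6.40423748e+01] rows min 6.367253897563058 8.944470733310947
[[1.36, -0.58, -0.97], [1.4, -0.48, -0.97], [1.43, -0.38, -0.97], [1.46, -0.27, -0.97], [1.47, -0.16, -0.97]]
[[1.48, -0.05, -0.97], [1.48, 0.06, -0.97], [1.47, 0.17, -0.97], [1.45, 0.28, -0.97], [1.43, 0.39, -0.97]]
[[1.4, 0.49, -0.97], [1.36, 0.6, -0.97], [1.31, 0.69, -0.97], [1.25, 0.79, -0.97], [1.19, 0.88, -0.97]]
turn/row [0.0, 0.0, -4.27]
dist mm 265.5144875283795 rot deg [-17.84371003  11.23580859 -63.35072435] rows min 6.367253897563058 9.325129032458634
[[1.36, -0.58, -0.97], [1.41, -0.46, -0.96], [1.45, -0.34, -0.95], [1.49, -0.21, -0.94], [1.51, -0.08, -0.92]]
[[1.52, 0.05, -0.9], [1.52, 0.18, -0.88], [1.52, 0.31, -0.86], [1.5, 0.44, -0.83], [1.47, 0.57, -0.8]]
[[1.44, 0.69, -0.77], [1.39, 0.81, -0.73], [1.34, 0.93, -0.7], [1.27, 1.04, -0.66], [1.2, 1.14, -0.62]]
turn/row [-1.19, 0.75, -4.22]
60 (array([5.79424990e-01, 2.37540863e-01, 1.93474684e+00, 3.27571906e-14,
       9.69304953e-01, 1.10302377e+00]), np.float64(2.2329360582773463e-13))
75 (array([ 5.79424990e-01,  2.37540863e-01,  1.93474684e+00, -1.04984339e-14,
        9.69304953e-01,  8.41224378e-01]), np.float64(1.9173551635276456e-13))
90 (array([5.79424990e-01, 2.37540863e-01, 1.93474684e+00, 1.52826456e-14,
       9.69304953e-01, 5.79424990e-01]), np.float64(2.7505775435088253e-13))
105 (array([5.79424990e-01, 2.37540863e-01, 1.93474684e+00, 1.28507399e-14,
       9.69304953e-01, 3.17625602e-01]), np.float64(8.1601392309949e-14))
120 (array([5.79424990e-01, 2.37540863e-01, 1.93474684e+00, 4.99473313e-16,
       9.69304953e-01, 5.58262142e-02]), np.float64(4.7878367936959876e-15))
```

View pics/p4.png

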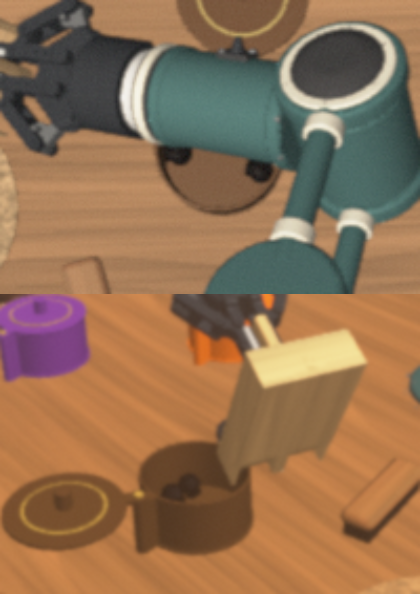

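Call:
carry_out --offset '[[1.35,-0.6,-1],[1.4,-0.5,-1],[1.4,-0.4,-1],[1.45,-0.25,-1],[1.5,-0.15,-0.95]]' --delta_rot '[[0,0,-4.27],[0,0,-4.27],[0,0,-4.27],[0,0,-4.27],[0,0,-4.27]]'

```text
time: 10.13
tool_pos: [0.5439, 0.222, 0.2616]
tcp_rot: [0.762, 1.387, 0.376]
wrist_force: [-0.8, 0.3, -4.6]
width: 0.129
```

Call:
carry_out --offset '[[1.5,-0.05,-1],[1.5,0.05,-1],[1.45,0.15,-1],[1.45,0.3,-0.95],[1.45,0.4,-0.95]]' --delta_rot '[[0,0,-4.27],[0,0,-4.27],[0,0,-4.27],[0,0,-4.27],[0,0,-4.27]]'

```text
time: 10.55
tool_pos: [0.5089, 0.2818, 0.2054]
tcp_rot: [0.489, 1.494, 0.084]
wrist_force: [0.5, -0.1, -3.5]
width: 0.134
```

Call:
carry_out --offset '[[1.4,0.5,-0.95],[1.35,0.6,-0.95],[1.3,0.7,-0.95],[1.25,0.8,-0.95],[1.2,0.9,-0.95]]' --delta_rot '[[0,0,-4.27],[0,0,-4.27],[0,0,-4.27],[0,0,-4.27],[0,0,-4.27]]'

```text
time: 10.97
tool_pos: [0.4758, 0.3413, 0.1495]
tcp_rot: [0.204, 1.561, -0.21]
wrist_force: [-0.1, 0.1, -4.6]
width: 0.131
```

Call:
carry_out --offset '[[0,0,0],[0,0,0],[0,0,0],[0,0,0],[0,0,0]]' --delta_rot '[[0,0,0],[0,0,0],[0,0,0],[0,0,0],[0,0,0]]'

```text
time: 11.38
tool_pos: [0.4776, 0.3399, 0.1503]
tcp_rot: [0.208, 1.559, -0.207]
wrist_force: [-0.5, -0.2, -4.4]
width: 0.131
```

```bash
python3 - <<'E'
from h import *
from workcell import *
s=read_state();p,R=pose(s)
print(p,s["q"],s["width"],s["wrist_force"])
im,d,W=wcloud(read_state,read_camera,get_calibration)
c=W[(W[...,2]>.005+.06)&(W[...,2]<.3)&(d>0)&(np.hypot(W[...,0]-.48,W[...,1]-.34)<.12)]
for lo_ in np.arange(.07,.2,.01):
    print(round(lo_,2),((c[:,2]>=lo_)&(c[:,2]<lo_+.01)).sum(),end="; ")
a,d2=read_camera("top");m=a[190:255,250:320].max(2)<45
cv2.imwrite("pics/p5.png",np.vstack([cv2.resize(im,(400,300)),cv2.resize(a[180:260,235:335],(400,300),interpolation=2)])[:,:,::-1])
plan(p,R,np.array([.477,.342,.082]),down(np.radians(75),-1),5)
E
```

```text
[0.47758363 0.33994318 0.15030729] [ 5.76318860e-01  1.60087577e-01  1.88383374e+00 -3.92391030e-04
  1.09562594e+00  8.40919712e-01] 0.13125098820403705 [-0.4746393  -0.1884552  -4.40509086]
0.07 0; 0.08 29119; 0.09 2524; 0.1 2855; 0.11 9856; 0.12 2333; 0.13 237; 0.14 277; 0.15 764; 0.16 1430; 0.17 1805; 0.18 8366; 0.19 4398; dist mm 68.34074170472465 rot deg [-0.150247    0.09315189 -0.07387137] rows min 1.6388667075473538 0.02675899516018837
[[1.37, 0.03, -0.02], [1.37, 0.04, -0.02], [1.37, 0.04, -0.02], [1.37, 0.04, -0.02], [1.37, 0.04, -0.02]]
turn/row [-0.03, 0.02, -0.01]
```

View pics/p5.png

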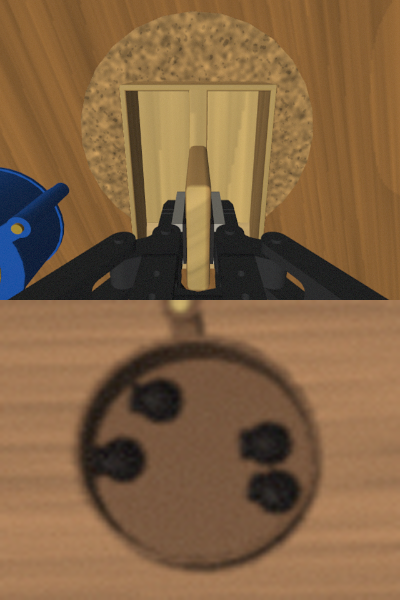

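Call:
carry_out --offset '[[1.6,0,0],[1.6,0,0],[1.6,0,0],[1.2,0,0],[0.8,0,0]]' --delta_rot '[[0,0,0],[0,0,0],[0,0,0],[0,0,0],[0,0,0]]'

```text
time: 11.9
tool_pos: [0.4767, 0.34, 0.0803]
tcp_rot: [0.206, 1.561, -0.208]
wrist_force: [-0.5, -0.3, -3.7]
width: 0.133
```

Call:
carry_out --offset '[[0.2,0,0],[0.2,0,0],[0.2,0,0],[0,0,0],[0,0,0]]' --delta_rot '[[0,0,0],[0,0,0],[0,0,0],[0,0,0],[0,0,0]]'

```text
time: 12.32
tool_pos: [0.4777, 0.3414, 0.0763]
tcp_rot: [0.207, 1.559, -0.205]
wrist_force: [0.0, -0.3, -3.8]
width: 0.134
```

Call:
carry_out --offset '[[0.1,0,0],[0.1,0,0],[0,0,0],[0,0,0],[0,0,0]]' --delta_rot '[[0,0,0],[0,0,0],[0,0,0],[0,0,0],[0,0,0]]'

```text
time: 12.73
tool_pos: [0.4778, 0.3414, 0.0743]
tcp_rot: [0.207, 1.559, -0.205]
wrist_force: [-0.4, 0.9, 0.3]
width: 0.132
```

Call:
carry_out --offset '[[0.1,0,0],[0,0,0],[0,0,0],[0,0,0],[0,0,0]]' --delta_rot '[[0,0,0],[0,0,0],[0,0,0],[0,0,0],[0,0,0]]'

```text
time: 13.15
tool_pos: [0.4779, 0.3416, 0.074]
tcp_rot: [0.207, 1.558, -0.205]
wrist_force: [-0.3, 0.5, 5.1]
width: 0.131
```

Call:
carry_out --offset '[[0,0,0],[0,0,0],[0,0,0],[0,0,0],[0,0,0]]' --delta_rot '[[0,0,0],[0,0,0],[0,0,0],[0,0,0],[0,0,0]]' --fingers 1

```text
time: 13.57
tool_pos: [0.4771, 0.3409, 0.0723]
tcp_rot: [0.206, 1.56, -0.206]
wrist_force: [0.3, -0.6, 0.6]
width: 0.834
```

Call:
carry_out --offset '[[0,0,0],[0,0,0],[0,0,0],[0,0,0],[0,0,0]]' --delta_rot '[[0,0,0],[0,0,0],[0,0,0],[0,0,0],[0,0,0]]'

```text
time: 13.98
tool_pos: [0.4772, 0.341, 0.0725]
tcp_rot: [0.206, 1.56, -0.206]
wrist_force: [-0.3, -0.0, 1.2]
width: 0.997
```

Call:
carry_out --offset '[[-1,0,0],[-3,0,0],[-3.5,0,0],[-3.5,0,0],[-3.5,0,0]]' --delta_rot '[[0,0,0],[0,0,0],[0,0,0],[0,0,0],[0,0,0]]'

```text
time: 14.4
tool_pos: [0.4767, 0.3408, 0.2197]
tcp_rot: [0.206, 1.56, -0.206]
wrist_force: [0.4, 1.2, 0.1]
width: 1.004
```

```bash
python3 - <<'E'
from h import *
from workcell import *
s=read_state();p,R=pose(s);print(p,s["width"])
plan(p,R,np.array([.68,-.045,.2]),down(np.radians(153),-1),15)
q,er=ik(np.array([.696,-.052,.086]),down(np.radians(153),-1),s["q"]);print(q,er)
q,er=ik(np.array([.53,-.022,.086]),down(np.radians(6),-1),q);print(q,er)
E
```

```text
[0.47672163 0.34083421 0.21968738] 1.004003084550389
dist mm 436.5520860561613 rot deg [-7.80383451e+01  6.79027496e-02  3.85413422e-02] rows min 10.46887496537557 10.899215661883042
[[0.13, -2.13, 1.98], [0.13, -2.3, 1.77], [0.13, -2.45, 1.56], [0.13, -2.59, 1.33], [0.13, -2.7, 1.09]]
[[0.13, -2.78, 0.84], [0.13, -2.85, 0.58], [0.13, -2.89, 0.32], [0.13, -2.91, 0.06], [0.13, -2.9, -0.2]]
[[0.13, -2.87, -0.47], [0.13, -2.82, -0.72], [0.13, -2.74, -0.98], [0.13, -2.64, -1.22], [0.13, -2.52, -1.45]]
turn/row [-5.2, 0.0, 0.0]
[-1.10401464e-01  4.21917469e-01  1.67480501e+00  1.15350010e-10
  1.04487018e+00 -1.20995889e+00] 1.0250750248630425e-09
[-8.86323085e-02  1.29477655e-01  2.05135565e+00  1.80278069e-13
  9.60759350e-01  1.37744426e+00] 3.292921491038215e-13
```

Call:
carry_out --offset '[[0.13,-2.13,1.98],[0.13,-2.3,1.77],[0.13,-2.45,1.56],[0.13,-2.6,1.33],[0.13,-2.7,1.1]]' --delta_rot '[[-5.2,0,0],[-5.2,0,0],[-5.2,0,0],[-5.2,0,0],[-5.2,0,0]]'

```text
time: 14.82
tool_pos: [0.5455, 0.2113, 0.2124]
tcp_rot: [-0.154, 1.563, 0.154]
wrist_force: [0.3, 1.1, -0.8]
width: 1.0
```

Call:
carry_out --offset '[[0.13,-2.8,0.84],[0.13,-2.85,0.58],[0.13,-2.9,0.32],[0.13,-2.9,0.06],[0.13,-2.9,-0.2]]' --delta_rot '[[-5.2,0,0],[-5.2,0,0],[-5.2,0,0],[-5.2,0,0],[-5.2,0,0]]'

```text
time: 15.23
tool_pos: [0.6132, 0.0821, 0.2057]
tcp_rot: [-0.509, 1.508, 0.508]
wrist_force: [0.7, 0.4, 0.7]
width: 1.0
```

Call:
carry_out --offset '[[0.13,-2.87,-0.47],[0.13,-2.8,-0.72],[0.13,-2.75,-1.0],[0.13,-2.65,-1.2],[0.13,-2.5,-1.45]]' --delta_rot '[[-5.2,0,0],[-5.2,0,0],[-5.2,0,0],[-5.2,0,0],[-5.2,0,0]]'

```text
time: 15.65
tool_pos: [0.6808, -0.0465, 0.1992]
tcp_rot: [-0.859, 1.393, 0.857]
wrist_force: [-0.1, 1.0, 0.2]
width: 1.002
```

Call:
carry_out --offset '[[0,0,0],[0,0,0],[0,0,0],[0,0,0],[0,0,0]]' --delta_rot '[[0,0,0],[0,0,0],[0,0,0],[0,0,0],[0,0,0]]' --fingers 0.2

```text
time: 16.07
tool_pos: [0.6798, -0.0439, 0.1987]
tcp_rot: [-0.856, 1.395, 0.855]
wrist_force: [-0.2, 0.2, -0.6]
width: 0.598
```

```bash
python3 - <<'E'
from h import *
from workcell import *
s=read_state();p,R=pose(s);print(p,s["width"])
im,d,W=wcloud(read_state,read_camera,get_calibration)
ok=(d>0)&(np.hypot(W[...,0]-.694,W[...,1]+.052)<.1)
m=ok&(W[...,2]>.09)&(W[...,2]<.112)&(np.hypot(W[...,0]-.694,W[...,1]+.052)<.03);P=W[m]
print("knob",m.sum(),np.percentile(P,[1,50,99],axis=0),cv2.minEnclosingCircle((P[:,:2]*1000).astype(np.float32)))
m=ok&(W[...,2]>.074)&(W[...,2]<.086);P=W[m];print("lid",m.sum(),cv2.minEnclosingCircle((P[:,:2]*1000).astype(np.float32)),np.median(P[:,2]))
cv2.imwrite("pics/w2.png",im[:,:,::-1])
E
```

```text
[ 0.67983212 -0.04390841  0.19872506] 0.5975917490822108
knob 972 [[ 0.68835926 -0.06098884  0.09048937]
 [ 0.69592578 -0.05111632  0.10369968]
 [ 0.70681517 -0.04247259  0.10540445]] ((697.8217163085938, -51.90576171875), 10.068155288696289)
lid 35728 ((683.0167846679688, -48.70075988769531), 88.41285705566406) 0.08071163272411867
```

```bash
python3 - <<'E'
from h import *
from workcell import *
s=read_state();p,R=pose(s)
plan(p,R,np.array([.6978,-.0519,.0865]),down(np.radians(154.9),-1),5)
E
```

```text
dist mm 113.90059045149421 rot deg [-1.87616248  0.03831297  0.07260956] rows min 2.73142902761377 0.26228461537106296
[[2.24, -0.39, 0.02], [2.24, -0.39, 0.02], [2.24, -0.39, 0.01], [2.24, -0.39, 0.01], [2.24, -0.39, 0.01]]
turn/row [-0.38, 0.01, 0.01]
```

Call:
carry_out --offset '[[0,-1.95,0.05],[2.7,0,0],[2.7,0,0],[2.7,0,0],[2,0,0]]' --delta_rot '[[-0.9,0,0],[-1,0,0],[0,0,0],[0,0,0],[0,0,0]]'

```text
time: 16.53
tool_pos: [0.6966, -0.0525, 0.0952]
tcp_rot: [-0.88, 1.386, 0.882]
wrist_force: [0.2, -0.1, -0.3]
width: 0.598
```

Call:
carry_out --offset '[[0.8,0,0],[0.3,0,0],[0,0,0],[0,0,0],[0,0,0]]' --delta_rot '[[0,0,0],[0,0,0],[0,0,0],[0,0,0],[0,0,0]]'

```text
time: 16.95
tool_pos: [0.6996, -0.0536, 0.0888]
tcp_rot: [-0.882, 1.381, 0.877]
wrist_force: [-0.6, -0.1, 0.5]
width: 0.598
```

Call:
carry_out --offset '[[0,0,0],[0,0,0],[0,0,0],[0,0,0],[0,0,0]]' --delta_rot '[[0,0,0],[0,0,0],[0,0,0],[0,0,0],[0,0,0]]' --fingers -1 --newtons 20

```text
time: 17.37
tool_pos: [0.6987, -0.0537, 0.0877]
tcp_rot: [-0.881, 1.383, 0.878]
wrist_force: [-0.1, -0.2, 5.0]
width: 0.217
```

Call:
carry_out --offset '[[0,0,0],[0,0,0],[0,0,0],[0,0,0],[0,0,0]]' --delta_rot '[[0,0,0],[0,0,0],[0,0,0],[0,0,0],[0,0,0]]'

```text
time: 17.78
tool_pos: [0.6987, -0.0537, 0.0877]
tcp_rot: [-0.881, 1.383, 0.878]
wrist_force: [-1.4, -0.5, 6.3]
width: 0.222
```

Call:
carry_out --offset '[[-0.3,0,0],[0,0.05,-0.92],[0,0.05,-0.92],[0,0.05,-0.92],[0,0.05,-0.92]]' --delta_rot '[[0,0,0],[6,0,0],[6,0,0],[6,0,0],[6,0,0]]'

```text
time: 18.2
tool_pos: [0.6755, -0.0833, 0.0878]
tcp_rot: [-0.554, 1.498, 0.553]
wrist_force: [2.5, -0.3, -3.0]
width: 0.222
```

Call:
carry_out --offset '[[0,0.05,-0.92],[0,0.05,-0.92],[0,0.05,-0.92],[0,0.05,-0.92],[0,0.05,-0.92]]' --delta_rot '[[6,0,0],[6,0,0],[6,0,0],[6,0,0],[6,0,0]]'

```text
time: 18.62
tool_pos: [0.6336, -0.1025, 0.0878]
tcp_rot: [-0.144, 1.566, 0.145]
wrist_force: [0.9, 0.7, -2.9]
width: 0.223
```

```bash
python3 - <<'E'
from h import *
from workcell import *
s=read_state();p,R=pose(s);h=np.array([.618,-.0145])
v=p[:2]-h;print(p,np.hypot(*v),np.degrees(np.arctan2(v[1],v[0])),s["width"],s["wrist_force"],s["torque"])
z=R.as_matrix()[:,2];print("phi-90",np.degrees(np.arctan2(z[1],z[0]))-90)
E
```

```text
[ 0.63360281 -0.10249624  0.08781039] 0.0893688162677197 -79.94526186503667 0.2232300472844366 [ 0.85715314  0.67619261 -2.90059405] [ 0.23112973 -0.28885086 -0.10696553]
phi-90 -79.46933823815353
```

Call:
carry_out --offset '[[0,0.05,-0.92],[0,0.05,-0.92],[0,0.05,-0.92],[0,0.05,-0.92],[0,0.05,-0.92]]' --delta_rot '[[6,0,0],[6,0,0],[6,0,0],[6,0,0],[6,0,0]]'

```text
time: 19.03
tool_pos: [0.5881, -0.0983, 0.0878]
tcp_rot: [0.268, 1.555, -0.266]
wrist_force: [3.1, 3.7, -4.6]
width: 0.221
```

Call:
carry_out --offset '[[0,0.05,-0.92],[0,0.05,-0.92],[0,0.05,-0.92],[0,0.05,-0.92],[0,0.05,-0.92]]' --delta_rot '[[6,0,0],[6,0,0],[6,0,0],[6,0,0],[6,0,0]]'

```text
time: 19.45
tool_pos: [0.551, -0.0723, 0.0879]
tcp_rot: [0.676, 1.463, -0.673]
wrist_force: [4.7, 3.7, -6.5]
width: 0.223
```

Call:
carry_out --offset '[[0,0.05,-0.92],[0,0.05,-0.92],[0,0.05,-0.92],[0,0.02,-0.46],[0,0.02,-0.46]]' --delta_rot '[[6,0,0],[6,0,0],[6,0,0],[3,0,0],[3,0,0]]'

```text
time: 19.87
tool_pos: [0.5339, -0.0403, 0.0879]
tcp_rot: [0.993, 1.333, -0.99]
wrist_force: [4.5, 1.4, -7.1]
width: 0.221
```

```bash
python3 - <<'E'
from h import *
from workcell import *
s=read_state();p,R=pose(s);h=np.array([.618,-.0145])
v=p[:2]-h;print(p,np.hypot(*v),np.degrees(np.arctan2(v[1],v[0])),s["width"],s["wrist_force"],s["torque"])
z=R.as_matrix()[:,2];print("phi-90",np.degrees(np.arctan2(z[1],z[0]))-90)
E
```

```text
[ 0.53385858 -0.04032553  0.08785273] 0.08801554136712704 -162.93717848804792 0.22070455951684922 [ 4.49588049  1.41492439 -7.05255397] [ 0.29987323 -0.73790601  0.07065635]
phi-90 -163.28121777369734
```

Call:
carry_out --offset '[[0.15,0.02,-0.46],[0,0.02,-0.46],[0,0.02,-0.46],[0,0,-0.15],[0,0,-0.15]]' --delta_rot '[[3,0,0],[3,0,0],[3,0,0],[1,0,0],[1,0,0]]'

```text
time: 20.28
tool_pos: [0.5308, -0.0245, 0.0877]
tcp_rot: [1.134, 1.255, -1.133]
wrist_force: [-1.0, 1.5, 2.9]
width: 0.223
```

Call:
carry_out --offset '[[0,0,-0.15],[0,0,-0.1],[0,0,0],[0,0,0],[0,0,0]]' --delta_rot '[[1,0,0],[0,0,0],[0,0,0],[0,0,0],[0,0,0]]'

```text
time: 20.7
tool_pos: [0.5306, -0.0224, 0.0877]
tcp_rot: [1.147, 1.247, -1.146]
wrist_force: [-2.4, 2.7, 3.9]
width: 0.224
```

Call:
carry_out --offset '[[0,0,-0.1],[0,0,-0.1],[0,0,0],[0,0,0],[0,0,0]]' --delta_rot '[[0,0,0],[0,0,0],[0,0,0],[0,0,0],[0,0,0]]'

```text
time: 21.12
tool_pos: [0.5305, -0.0215, 0.0877]
tcp_rot: [1.145, 1.246, -1.147]
wrist_force: [-1.3, -5.0, 3.7]
width: 0.223
```

Call:
carry_out --offset '[[0,0,-0.1],[0,0,-0.1],[0,0,0],[0,0,0],[0,0,0]]' --delta_rot '[[0,0,0],[0,0,0],[0,0,0],[0,0,0],[0,0,0]]'

```text
time: 21.53
tool_pos: [0.5305, -0.0214, 0.0877]
tcp_rot: [1.143, 1.244, -1.147]
wrist_force: [-2.1, -11.7, 2.6]
width: 0.225
```

Call:
carry_out --offset '[[0,0,0.2],[0,0,0],[0,0,0],[0,0,0],[0,0,0]]' --delta_rot '[[0,0,0],[0,0,0],[0,0,0],[0,0,0],[0,0,0]]'

```text
time: 21.95
tool_pos: [0.5306, -0.0215, 0.0877]
tcp_rot: [1.145, 1.246, -1.146]
wrist_force: [-1.8, -5.8, 4.0]
width: 0.217
```

Call:
carry_out --offset '[[0,0,0],[0,0,0],[0,0,0],[0,0,0],[0,0,0]]' --delta_rot '[[0,0,0],[0,0,0],[0,0,0],[0,0,0],[0,0,0]]' --fingers 0.4

```text
time: 22.37
tool_pos: [0.5307, -0.02, 0.0875]
tcp_rot: [1.147, 1.247, -1.145]
wrist_force: [-0.8, -0.4, 0.2]
width: 0.697
```

Call:
carry_out --offset '[[-2,0,0],[-4,0,0],[-4,0,0],[-4,0,0],[-4,0,0]]' --delta_rot '[[0,0,0],[0,0,0],[0,0,0],[0,0,0],[0,0,0]]'

```text
time: 22.78
tool_pos: [0.53, -0.0201, 0.2693]
tcp_rot: [1.147, 1.247, -1.145]
wrist_force: [0.4, 0.4, -0.5]
width: 0.699
```

Call:
carry_out --offset '[[0,0,4],[0,0,4],[0,0,4],[0,0,4],[0,0,4]]' --delta_rot '[[0,0,0],[0,0,0],[0,0,0],[0,0,0],[0,0,0]]'

```text
time: 23.2
tool_pos: [0.5475, -0.2211, 0.268]
tcp_rot: [1.147, 1.247, -1.144]
wrist_force: [-0.0, 0.4, -0.0]
width: 0.699
```

```bash
python3 - <<'E'
from h import *
from workcell import *
s=read_state();print(s["tool_pos"],s["q"])
a,d=read_camera("top");c=get_calibration("top");W=cloud(d,c)
b,_=read_camera("scene")
cv2.imwrite("pics/f.png",np.vstack([cv2.resize(a[20:420,60:560],(500,300)) if 0 else a[100:390,60:560],b[180:440,130:630]])[:,:,::-1])
def reg(z0,z1,x0,x1,y0,y1):return (d>0)&(W[...,2]>z0)&(W[...,2]<z1)&(W[...,0]>x0)&(W[...,0]<x1)&(W[...,1]>y0)&(W[...,1]<y1)
P=W[reg(.074,.088,.44,.64,-.12,.08)];print("lid",len(P),cv2.minEnclosingCircle((P[:,:2]*1000).astype(np.float32)))
P=W[reg(.025,.05,.35,.6,.2,.48)];print("tray",len(P),cv2.minAreaRect((P[:,:2]*1000).astype(np.float32)))
E
```

```text
[ 0.54746039 -0.2210883   0.2679851 ] [-4.26459714e-01  8.25130211e-02  1.74729927e+00  8.04898830e-04
  1.30968762e+00  1.05860141e+00]
lid 3255 ((544.5211791992188, -22.227420806884766), 85.57683563232422)
tray 681 ((475.0924987792969, 329.979736328125), (162.58631896972656, 100.19937133789062), 74.98721313476562)
```

View pics/f.png

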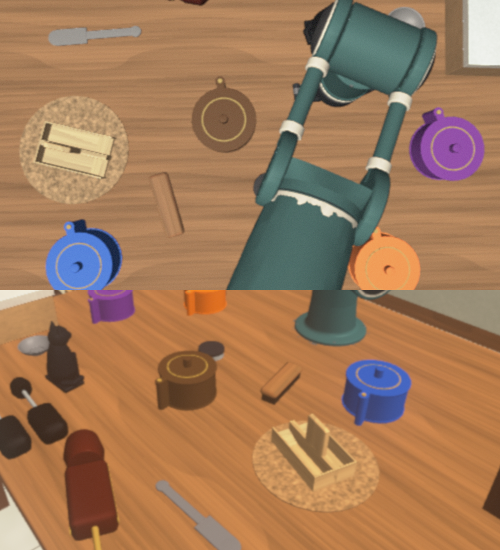

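```bash
python3 -c "
from workcell import *
print(finish_job())"
```

```text
the job is handed in; nothing more can be done
None
```

The job is done and handed in at about 23 s of the 72 s allowed. All four knobs are in the round box, the empty tray stands on the cork mat, and the lid is shut.

- **Knobs:** a top view taken before the lid closed showed all four inside the box. A wrist view showed the back part of the tray empty; the gripper hid the lip end.
- **Tray:** it was lowered to the mat and released only once it was resting on it. The final top view puts its middle at about (0.475, 0.330), 12 mm from the mat centre and wholly on the mat.
- **Lid:** I gripped its knob and swung it round to the stop. There it stopped moving while the push rose to about 12 N. I eased off and released, and the final pictures show it centred over the box.
- **Everything else:** the bystanders and the coloured look-alike boxes I could see in the final pictures looked undisturbed. I did not measure them, and the arm hid part of the top view. The arm was clear and reading close to zero force.

One check was inconclusive: the final circle fit for the lid read 85.6 mm radius, not 73 mm. I think its mask took in the pivot post, so I relied on the pictures and the stop contact instead.

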